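# Shut and pin the hearth's air slide

## Task

Shut the air slide of the charcoal hearth by pushing its upright tab until the eye on its tongue lines up with the holes of the fork. Then push the headed pin through fork and eye until its head is fully home against the fork, and last swing the keeper bar shut, as far as it goes, behind the pin's head. Do not knock over or shift the two clay cups and the saucer that stand on its bed plate.

Things in the scene. Friction and masses are not known exactly. Their poses are not given: they have to be found in the camera images.
- hearth: Fixed grey steel fitting on a dark bed plate (6 mm thick, x -135 to 175, y -125 to 305 mm). Origin on the table under the middle of its fork; x = the way the pin is pushed, y = the way the slide opens, z up. Fork: two upright cheeks 60 mm wide (y), 96 mm high, with 22 mm holes along x at y 0, z 62 mm; near cheek x -34 to -12, far cheek x 12 to 30 mm.
- pin_shelf (a point): End, on the axis line, of the top of the 52 mm wide shelf that carries the pin's head: hearth x -122, y 0, z 43 mm. The shelf runs from here to the near cheek at x -34 mm, with 7 mm high lips along both long edges.
- air_box (a point): Centre of the top of the air box with four dark slots, on which the slide runs: hearth x 0, y 168, z 26 mm. The box is 130 mm (x) by 245 mm (y), with side guides up to z 38 mm.
- fork_mouth (a point): Centre of the hole's mouth on the near cheek's outer face (hearth x -34, y 0, z 62 mm), axes as the hearth's. The underside of the pin's head comes to rest here.
- air_slide (a joint): Pale metal air slide: flat blade 110 x 110 mm, an upright tab across it, and a tongue ending in an eye plate (16 mm thick, 50 mm wide) that runs into the fork. Value in m along hearth +y: 0 = eye in line with the fork's holes, positive = open (to 0.11), negative = too far (to -0.03); no stop at 0. Needs about 2.5 N, stays where left; the pin's nose centres the eye if within 6 mm.
- slide_tab (a point): Middle of the top edge of the slide's upright tab (64 mm wide along hearth x, 8 mm thick along y, z 34 to 102 mm; its faces are 4 mm either side of this point). With the slide at 0 it is at hearth x 0, y 117 mm. The tongue (16 mm wide, z 47 to 77 mm) leaves it on the fork's side.
- slide_eye (a point): Centre of the 24 mm hole in the slide's eye plate; hearth x 0, z 62 mm, y = the slide's value.
- pin: Loose bright steel pin lying level along hearth x, 0.28 kg: shank 20 mm thick, 80 mm long, the last 12 mm tapered to 8 mm; round head 38 mm across, 12 mm thick. Origin on the axis at the underside of the head, where the shank begins; x = towards the nose; the head's back is at x -12 mm. It starts with the head on the shelf and the nose in the near cheek.
- keeper (a joint): Flat steel keeper bar on an upright pivot beside the pin shelf. Value in rad: 0 = shut against its stop, the bar lying along hearth +y behind the seated pin's head; grows anticlockwise seen from above as it opens (1.57 = bar along hearth -x); up to 2.1. It stays where left. It is 8 mm thick, z 55 to 69 mm, and reaches 75 mm from the pivot.
- keeper_pivot (a point): Pivot axis of the keeper at mid-height of the bar: hearth x -55, y -47, z 62 mm (fixed). Hub 20 mm across.
- keeper_knob (a point): Top centre of the round upright stub (14 mm thick, z 55 to 89 mm) at the keeper's free end, 72 mm from the pivot.
- cup_a: Small clay cup 66 mm wide, 85 mm high, on the bed plate beyond the fork; origin under its centre.
- cup_b: Small clay cup 72 mm wide, 92 mm high, on the bed plate beyond the air box; origin under its centre.
- saucer: Clay saucer 90 mm wide, 22 mm high, on the bed plate on the robot's side of the air box; origin under its centre.
Not all that is in view belongs to the job. Of the things like the pin, leave any that is brown or purple; of the rest the smaller one is meant.

How it is judged:
On the way, in this order (a step that is already met when the one before it is completed fails the run):
1. the slide's eye is in line with the fork's holes (within 8 mm) (value of joint air_slide between -0.008 and 0.008 m), for 0.2 s.
2. the pin is through the fork and the eye with its head home (within 4 mm) (x of pin in the frame of fork_mouth between -0.004 and 0.003 m and y of pin in the frame of fork_mouth between -0.004 and 0.004 m and z of pin in the frame of fork_mouth between -0.004 and 0.004 m and angle between the x axis of pin and the x axis of hearth, either way round below 0.1 rad and value of joint air_slide between -0.005 and 0.005 m), for 0.2 s.
3. the keeper is shut behind the head (value of joint keeper below 0.15 rad), for 0.2 s.
At the end, for the whole second after the job is handed in: The slide is shut (eye within 5 mm of the fork holes' line), the pin lies through fork and eye with the underside of its head within 4 mm of the near cheek and on the hole's axis (4 mm, 0.1 rad), the keeper is within 0.15 rad of shut behind the head, and all is at rest (all of step 2 and value of joint keeper below 0.15 rad and linear speed of pin below 0.02 m/s and velocity of joint keeper between -0.05 and 0.05 rad/s); the robot touches nothing.
It fails at once if a cup or the saucer on the bed plate is knocked over or shifted by more than 30 mm (distance of any of cup_a, cup_b, saucer from where it was at the start of the episode above 0.03 m or angle between any of cup_a, cup_b, saucer's own z axis and vertical above 0.4 rad).
It also fails if it takes over 58 s, if anything falls off the work surface, if the arm or the gripper's body presses on something with over 40 N, if the wrist force passes 120 N, or if a joint passes its speed limit or range.

## Robot

A 6-joint arm with a two-finger parallel gripper is mounted at the origin on the work surface. World frame = base frame: x ahead of the robot, y to its left, z up, the work surface at z = 0. Lengths are in m, angles in rad, forces in N, time in s.
With the tool pointing down it reaches from about 0.425 to 0.95 m from the base axis. Payload 3.5 kg.
Tool frame: the origin (TCP) lies midway between the tips of the shut fingers; the grasp point (between the pads) lies 19 mm behind it; z points along the fingers, y is the line along which they close (so a half turn about z gives the same grasp; the last joint's range is limited). The gripper opens to 85 mm and grips with 20 to 120 N. Pads are 22 mm wide; open, the fingers measure 114 mm over their backs; the gripper's body (76 mm by 85 mm) begins 54 mm behind the grasp point. The pads swing forward as they close: fully open they stand 13 mm farther back than shut.
Start: joints at [1.169, 0.286, 1.577, -0, 1.279, -0.15], TCP at [0.168, 0.654, 0.231] pointing down, gripper open.
Joint ranges: [-2.77, 2.77], [-0.9, 2.22], [0.21, 2.48], [-1.53, 4.67], [0.24, 2.81], [-2.84, 2.84]. Speed limits (rad/s): [2.79, 2.79, 3.14, 3.14, 3.14, 3.14].

## Interface

Orientations are given as a unit quaternion [x, y, z, w].
In Python, from plant import ctrl gives the robot as it stands.
- The arm moves only by the tool move_arm, never from a script. Its argument "plan" is a list of rows, each an object of numbers: "x", "y", "z": the shift along the tool's x, y, z in m; "yaw": the turn about the tool's z in rad; "fingers": the closure, from 0 (fully open) to 1 (shut). In form: [{"x": .., "y": .., "z": .., "yaw": .., "fingers": ..}, ...]. A call has 1 to 5 rows; each row is the pose to reach, as a shift and turn from the pose commanded when the call began, along the tool's axes at that moment; what a row does not reach only later rows make up. A row lasts 1/10 s, in which the tool goes at most 50 mm and 8.59 degrees, less where a joint would pass 70% of its speed; a pose out of reach is approached as far as the arm can. A call with a gripper value outside its range is refused whole. The fingers move at their own pace and stop on an object; "force" is the grip in N (left out, the last holds). Time passes only in rows, so rows that repeat a pose let the fingers close. It gives the time, the measured TCP pose, the force, the opening and the grip force at its end, in the units of the state.
- ctrl.get_state(): the state, without advancing time (a new reading comes with each control period).
- ctrl.read_camera(name): name is "side" or "top" or "wrist"; returns the picture (420x560x3 uint8, red, green, blue); there is no depth.
- ctrl.camera_model(name): a dict with "intrinsics" (3x3 intrinsics, pixels), "cam_to_world" (4x4, takes a point from camera to world coordinates); the wrist camera has in their place "tool_from_camera" (4x4, takes a point from camera to tool coordinates, whose origin is the TCP and whose axes are the flange's). Camera axes: x right, y up, looking along -z (the intrinsics and any distortion apply to the point x, -y, -z); pixel columns grow to the right and rows downward; lengths in m; the calibration is good to about 2 mm. A picture is of the moment at which its call begins: read the wrist's pose just before it. camera_model takes no time and is no camera call.
- ctrl.sign_off(): hands the job in; it is judged then, once.
The state is a dict: "time": time; "qpos": joint angles; "dq": joint speeds; "joint_efforts": joint torques, N m; "eef_pos": TCP position; "tcp_rot": TCP orientation; "contact_force": force on the tool from outside, world axes, zero at the start; "wrist_torque": the same for the moment, N m; "opening": opening from 0.0 (shut) to 1.0 (fully open); "finger_force": force on a finger pad.
Only numpy, scipy, OpenCV 4.12 (cv2) and the standard library are available. Lean on these libraries where they do the work, as an engineer would, in place of code of your own. Each camera call takes 0.05 s, during which the arm holds its last target. There are 200 camera calls.

## Working session

There is one attempt and no reset: what is moved stays moved. The work goes in short steps, Python scripts to look and compute and a tool call to move; the robot and the scene stay as the last step left them, time stands still between calls to the robot, and variables do not carry over. Pictures are saved under pics/ and viewed, at most 10 in all, crops included, and the job is handed in when it is done.

Besides the shell and the picture viewer there is one more tool, called after "Call:" by a JSON object that holds its "name" and its "arguments", one argument or row to a line. move_arm: Moves the arm, as the interface text tells. Its arguments: {"type":"object","properties":{"plan":{"type":"array"},"force":{"type":"number"}},"required":["plan"]}

```bash
mkdir -p pics; ls; cat > h.py <<'E'
import numpy as np, cv2
from plant import ctrl
def shot(n,f):
    im=ctrl.read_camera(n); cv2.imwrite('pics/'+f,im[:,:,::-1]); return im
E
python3 - <<'E'
from h import *
s=ctrl.get_state();print(s)
a=shot('top','top0.png');b=shot('side','side0.png')
for n in('top','side','wrist'):
    m=ctrl.camera_model(n);print(n,{k:np.round(v,4).tolist() if not isinstance(v,str) else v for k,v in m.items()})
E
```

```text
pics
{'time': 0.0, 'qpos': array([ 1.16900737e+00,  2.87208900e-01,  1.57819660e+00,  1.50631012e-05,
        1.27857992e+00, -1.50028870e-01]), 'dq': array([ 0.0029276 , -0.00120176,  0.00046626, -0.00074513,  0.00190022,
        0.00053484]), 'joint_efforts': array([-3.93592700e-04, -4.05985665e+01, -2.92622173e+01, -1.30803719e-04,
        5.92533019e-03,  3.94201868e-05]), 'eef_pos': array([0.16787407, 0.65310974, 0.22990773]), 'tcp_rot': array([ 1.25549935e-01,  9.92086580e-01, -1.14916582e-03, -3.32856553e-04]), 'contact_force': array([ 0.41524608,  0.04477   , -0.8839984 ]), 'wrist_torque': array([ 0.03434912, -0.00569747, -0.04621996]), 'finger_force': 0.0, 'opening': 0.9996457023964986}
top {'intrinsics': [[520.1496, 0.0, 280.1754], [0.0, 520.1496, 198.6453], [0.0, 0.0, 1.0]], 'cam_to_world': [[-0.0191, 0.9924, -0.1216, 0.4452], [-0.9992, -0.0147, 0.0366, 0.0016], [0.0346, 0.1222, 0.9919, 0.9756], [0.0, 0.0, 0.0, 1.0]]}
side {'intrinsics': [[529.326, 0.0, 268.0438], [0.0, 529.326, 209.0784], [0.0, 0.0, 1.0]], 'cam_to_world': [[-0.9864, 0.0947, -0.1346, 0.4157], [-0.1645, -0.5926, 0.7885, 0.7187], [-0.0051, 0.7999, 0.6001, 0.6206], [0.0, 0.0, 0.0, 1.0]]}
wrist {'intrinsics': [[346.0571, 0.0, 276.687], [0.0, 346.0571, 212.0687], [0.0, 0.0, 1.0]], 'tool_from_camera': [[0.0003, 0.9537, 0.3008, 0.0771], [1.0, -0.0006, 0.0008, -0.0003], [0.0009, 0.3008, -0.9537, -0.1437], [0.0, 0.0, 0.0, 1.0]]}
```

View pics/top0.png

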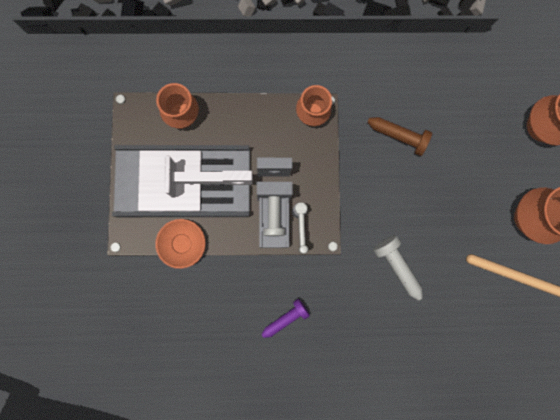

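View pics/side0.png

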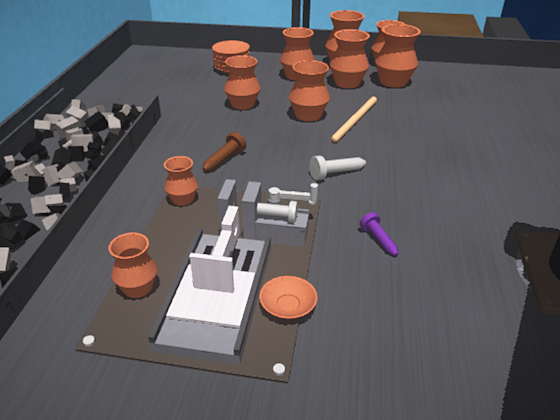

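The top view shows the fixture roughly axis-aligned: fork at (275,175), pin head at (274,230), keeper pivot at (301,209), knob at (304,250) (open, about 1.57), and tab at (170,175). The side view agrees. It shows the knob at (313,190), the tab at (213,272), the saucer at (288,298) and the cups at (180,180) and (133,265). The brown, purple and large grey pins are decoys.

```bash
python3 - <<'E'
import cv2,numpy as np
a=cv2.imread('pics/top0.png');b=cv2.imread('pics/side0.png')
A=cv2.resize(a[85:265,100:350],None,fx=3.2,fy=3.2,interpolation=cv2.INTER_CUBIC)
B=cv2.resize(b[170:360,140:330],None,fx=3.1,fy=3.1,interpolation=cv2.INTER_CUBIC)
cv2.imwrite('pics/topc.png',A);cv2.imwrite('pics/sidec.png',B)
h=cv2.cvtColor(a,cv2.COLOR_BGR2HSV)
for n,(x,y) in dict(plate=(215,230),plate2=(325,180),table=(215,280),table2=(345,280)).items(): print(n,a[y,x],h[y,x])
E
```

```text
plate [ 97 103 114] [ 11  38 114]
plate2 [ 87  96 103] [ 17  40 103]
table [84 81 80] [113  12  84]
table2 [87 85 83] [105  12  87]
```

View pics/topc.png

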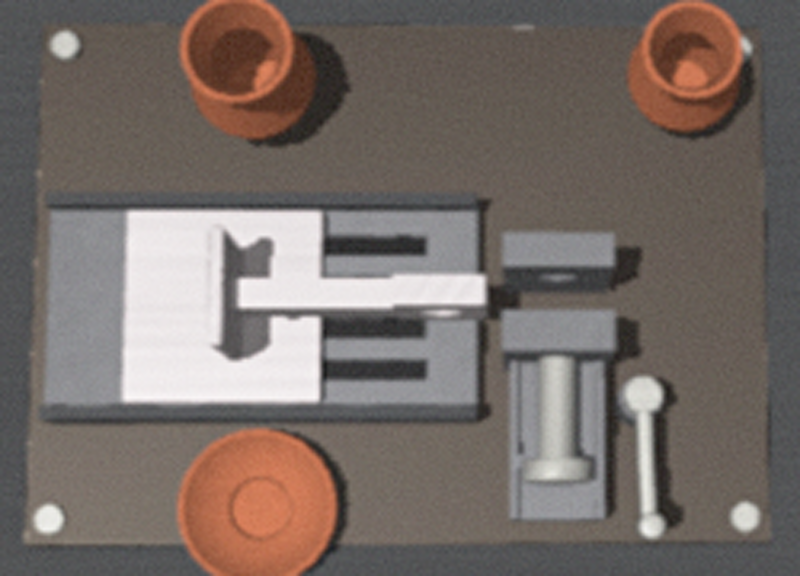

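View pics/sidec.png

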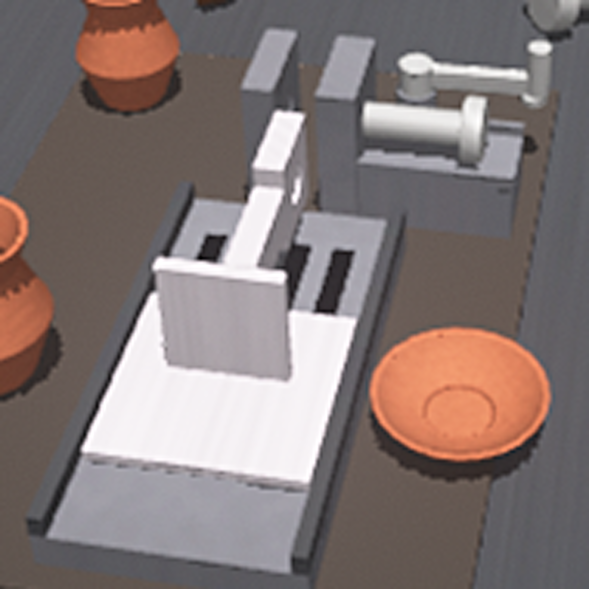

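The crops show the plate corners at (42,24), (760,28), (770,541) and (25,543) in the top crop. Tab top ends are at about (217,228) and (213,345), the hub at (642,393), the knob at (652,524) and the pin head at (559,470). In the side crop the tab's top edge runs (156,262) to (287,274), with the hub at (415,62) and the knob top at (540,47).

```bash
cat >> h.py <<'E'
def ray(n,uv):
    m=ctrl.camera_model(n);K=m['intrinsics'];T=m['cam_to_world']
    d=np.array([(uv[0]-K[0,2])/K[0,0],-(uv[1]-K[1,2])/K[1,1],-1.]);d=T[:3,:3]@d
    return T[:3,3],d/np.linalg.norm(d)
def onz(n,uv,z):
    o,d=ray(n,uv);return o+d*(z-o[2])/d[2]
def tri(a,b):
    A=np.zeros((3,3));B=np.zeros(3);R=[ray('top',a),ray('side',b)]
    for o,d in R: P=np.eye(3)-np.outer(d,d);A+=P;B+=P@o
    p=np.linalg.solve(A,B);return p,max(np.linalg.norm((np.eye(3)-np.outer(d,d))@(p-o)) for o,d in R)
tc=lambda u,v:((u+.5)/3.2-.5+100,(v+.5)/3.2-.5+85)
sc=lambda u,v:((u+.5)/3.1-.5+140,(v+.5)/3.1-.5+170)
E
cat > m.py <<'E'
from h import *
np.set_printoptions(precision=4,suppress=True)
im=cv2.imread('pics/top0.png');h=cv2.cvtColor(im,cv2.COLOR_BGR2HSV)
# plate outline by colour
m=((h[...,0]<25)&(h[...,1]>22)&(h[...,1]<110)).astype(np.uint8);m[:80]=0;m[270:]=0;m[:,:95]=0;m[:,355:]=0
m=cv2.morphologyEx(m,cv2.MORPH_OPEN,np.ones((3,3)))
c=max(cv2.findContours(m,0,2)[0],key=cv2.contourArea);hu=cv2.convexHull(c)
print('quad',cv2.approxPolyDP(hu,6,True)[:,0].tolist())
W=np.array([onz('top',tc(*p),.006) for p in [(42,24),(760,28),(770,541),(25,543)]])
H=np.array([[.175,.305],[.175,-.125],[-.135,-.125],[-.135,.305]])
def fit(H,W):
    hc,wc=H.mean(0),W.mean(0);U,S,V=np.linalg.svd((H-hc).T@(W-wc));R=(U@V).T;return R,wc-R@hc
R,t=fit(H,W[:,:2]);print('sizes',[np.linalg.norm(W[i]-W[(i+1)%4]) for i in range(4)])
print('yaw',np.arctan2(R[1,0],R[0,0]),'t',t,'res',W[:,:2]-(H@R.T+t))
pts=dict(hub=((642,393),(415,62)),knob=((652,524),(540,47)),tab=((215,287),(221,266)),cheekNearFarCorner=((616,311),(376,40)),farcheekcorner=((613,234),(297,33)))
for k,(a,b) in pts.items():
    p,e=tri(tc(*a),sc(*b));print(k,p,'err',e,'hearth',R.T@(p[:2]-t))
for k,u,z in [('pinhead',(559,462),.081),('pinheadback',(558,482),.062),('cupa',(692,55),.085),('cupb',(238,48),.092),('saucer',(260,505),.022)]:
    p=onz('top',tc(*u),z);print(k,p,'hearth',R.T@(p[:2]-t))
np.savez('fit.npz',R=R,t=t)
E
python3 m.py
```

```text
quad [[113, 102], [125, 92], [336, 94], [340, 253], [308, 253], [112, 144]]
sizes [np.float64(0.42955368225895635), np.float64(0.30850483805920514), np.float64(0.4289190315347878), np.float64(0.30740587058803176)]
yaw -0.013897201441971456 t [ 0.5952 -0.0215] res [[-0.0012 -0.    ]
 [-0.0009  0.0004]
 [ 0.0006  0.0003]
 [ 0.0014 -0.0008]]
hub [ 0.5398 -0.067   0.0683] err 0.0004204560753988383 hearth [-0.0547 -0.0463]
knob [ 0.4674 -0.0694  0.0851] err 0.000764178283706799 hearth [-0.1271 -0.0497]
tab [0.5966 0.1604 0.1005] err 0.00016477581183397185 hearth [-0.0011  0.1819]
cheekNearFarCorner [ 0.5711 -0.053   0.092 ] err 0.011108649616141376 hearth [-0.0236 -0.0319]
farcheekcorner [ 0.6153 -0.0524  0.0925] err 0.008916128062663743 hearth [ 0.0206 -0.0306]
pinhead [ 0.5023 -0.0204  0.081 ] hearth [-0.0928 -0.0002]
pinheadback [ 0.4926 -0.0201  0.062 ] hearth [-0.1026 -0.0001]
cupa [ 0.7261 -0.0979  0.085 ] hearth [ 0.132  -0.0746]
cupb [0.7299 0.1505 0.092 ] hearth [0.1323 0.1738]
saucer [0.4845 0.1484 0.022 ] hearth [-0.113   0.1683]
```

```bash
cat > go.py <<'E'
# usage: go.py hx hy z [yaw]  (mm, hearth axes; yaw = deg anticlockwise of tool x from hearth -x)
import sys
from h import *
from scipy.spatial.transform import Rotation as Ro
f=np.load('fit.npz');R,t=f['R'],f['t'];s=ctrl.get_state()
T=Ro.from_quat(s['tcp_rot']).as_matrix();p=s['eef_pos']
print('t',round(s['time'],2),'now hearth mm',np.round(np.r_[R.T@(p[:2]-t),p[2]]*1000,1),'F',np.round(R.T@s['contact_force'][:2],1),round(s['contact_force'][2],1),'open',round(s['opening'],2))
hy=np.arctan2(R[1,0],R[0,0]);cur=np.arctan2(T[1,0],T[0,0])
for a in sys.argv[1:]:
    v=[float(k) for k in a.split(',')]
    w=np.r_[R@(np.array(v[:2])/1000)+t,v[2]/1000]
    yw=np.deg2rad(v[3] if len(v)>3 else 0);d=np.pi+hy+yw-cur
    print(a,'shift',np.round(T.T@(w-p),4),'yaw',round(-np.arctan2(np.sin(d),np.cos(d)),3))
E
python3 go.py 0,235,200 0,235,60
```

```text
t 0.1 now hearth mm [-436.6  668.6  230. ] F [ 0.3 -0.2] -0.6 open 1.0
0,235,200 shift [-0.5265 -0.3184  0.0305] yaw -0.238
0,235,60 shift [-0.5265 -0.3181  0.1705] yaw -0.238
```

Call:
{"name": "move_arm", "arguments": {
  "plan": [
    {"x": -0.5265,"y": -0.318,"z": 0.03,"yaw": -0.238,"fingers": 1},
    {"x": -0.5265,"y": -0.318,"z": 0.03,"yaw": -0.238,"fingers": 1},
    {"x": -0.5265,"y": -0.318,"z": 0.03,"yaw": -0.238,"fingers": 1},
    {"x": -0.5265,"y": -0.318,"z": 0.03,"yaw": -0.238,"fingers": 1},
    {"x": -0.5265,"y": -0.318,"z": 0.03,"yaw": -0.238,"fingers": 1}
  ]
}}

```text
time: 0.6
eef_pos: [0.3435, 0.4739, 0.2186]
tcp_rot: [0.007, 1.0, -0.0, -0.0]
contact_force: [-0.1, 0.7, 0.3]
opening: 0.144
finger_force: 0.0
```

```bash
python3 go.py 0,235,180 0,235,60
```

```text
t 0.6 now hearth mm [-258.5  491.9  218.6] F [-0.1  0.7] 0.3 open 0.14
0,235,180 shift [-0.2584 -0.257   0.0386] yaw 0.001
0,235,60 shift [-0.2584 -0.2569  0.1586] yaw 0.001
```

Call:
{"name": "move_arm", "arguments": {
  "plan": [
    {"x": -0.25,"y": -0.25,"z": 0.038,"yaw": 0,"fingers": 1},
    {"x": -0.25,"y": -0.25,"z": 0.038,"yaw": 0,"fingers": 1},
    {"x": -0.25,"y": -0.25,"z": 0.038,"yaw": 0,"fingers": 1},
    {"x": -0.25,"y": -0.25,"z": 0.038,"yaw": 0,"fingers": 1},
    {"x": -0.25,"y": -0.25,"z": 0.038,"yaw": 0,"fingers": 1}
  ]
}}

```text
time: 1.1
eef_pos: [0.5169, 0.2957, 0.1918]
tcp_rot: [0.007, 1.0, -0.0, -0.0]
contact_force: [0.1, -0.1, 0.4]
opening: 0.004
finger_force: 0.0
```

Call:
{"name": "move_arm", "arguments": {
  "plan": [
    {"x": -0.01,"y": -0.01,"z": 0,"yaw": 0,"fingers": 1},
    {"x": -0.01,"y": -0.01,"z": 0,"yaw": 0,"fingers": 1},
    {"x": -0.01,"y": -0.01,"z": 0,"yaw": 0,"fingers": 1},
    {"x": -0.01,"y": -0.01,"z": 0,"yaw": 0,"fingers": 1}
  ]
}}

```text
time: 1.5
eef_pos: [0.5248, 0.2887, 0.1925]
tcp_rot: [0.006, 1.0, 0.0, -0.0]
contact_force: [-0.0, 0.7, -0.2]
opening: 0.003
finger_force: 0.0
```

```bash
python3 go.py 0,235,180 0,235,60
```

```text
t 1.5 now hearth mm [-74.7 309.2 192.5] F [-0.   0.7] -0.2 open 0.0
0,235,180 shift [-0.0746 -0.0743  0.0124] yaw 0.002
0,235,60 shift [-0.0746 -0.0744  0.1324] yaw 0.002
```

Call:
{"name": "move_arm", "arguments": {
  "plan": [
    {"x": -0.0745,"y": -0.0745,"z": 0.02,"yaw": 0.002,"fingers": 1},
    {"x": -0.0745,"y": -0.0745,"z": 0.04,"yaw": 0.002,"fingers": 1},
    {"x": -0.0745,"y": -0.0745,"z": 0.04,"yaw": 0.002,"fingers": 1},
    {"x": -0.0745,"y": -0.0745,"z": 0.09,"yaw": 0.002,"fingers": 1},
    {"x": -0.0745,"y": -0.0745,"z": 0.132,"yaw": 0.002,"fingers": 1}
  ]
}}

```text
time: 2.0
eef_pos: [0.5995, 0.2132, 0.0603]
tcp_rot: [0.007, 1.0, 0.0, 0.001]
contact_force: [-1.1, 0.6, -0.3]
opening: 0.003
finger_force: 0.0
```

Call:
{"name": "move_arm", "arguments": {
  "plan": [
    {"x": 0,"y": 0,"z": 0,"yaw": 0,"fingers": 1},
    {"x": 0,"y": 0,"z": 0,"yaw": 0,"fingers": 1},
    {"x": 0,"y": 0,"z": 0,"yaw": 0,"fingers": 1}
  ]
}}

```text
time: 2.3
eef_pos: [0.6011, 0.2132, 0.0639]
tcp_rot: [0.007, 1.0, 0.001, 0.003]
contact_force: [1.4, 0.3, 0.7]
opening: -0.002
finger_force: 0.0
```

```bash
python3 go.py 0,200,60 0,150,60; python3 -c "
from h import *
shot('side','side1.png')"
```

```text
t 2.3 now hearth mm [  2.7 234.7  63.9] F [1.4 0.3] 0.7 open -0.0
0,200,60 shift [ 0.0027 -0.0347  0.0038] yaw -0.001
0,150,60 shift [ 0.0027 -0.0847  0.0038] yaw -0.001
```

View pics/side1.png

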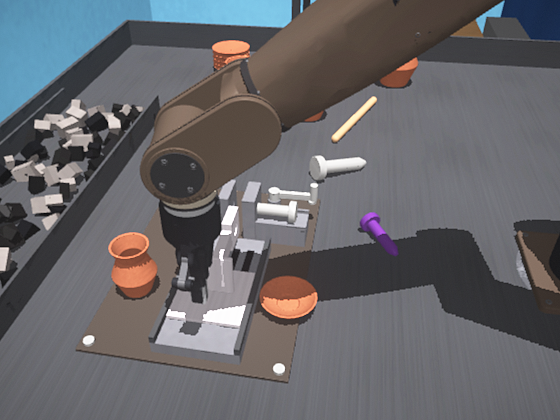

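The side view shows the fingers at about (190,300), standing on the blade behind the tab, with the body clear of cup_b (133,265).

Call:
{"name": "move_arm", "arguments": {
  "plan": [
    {"x": 0.002,"y": -0.02,"z": 0.002,"yaw": 0,"fingers": 1},
    {"x": 0.002,"y": -0.035,"z": 0.002,"yaw": 0,"fingers": 1},
    {"x": 0.002,"y": -0.05,"z": 0.002,"yaw": 0,"fingers": 1},
    {"x": 0.002,"y": -0.065,"z": 0.002,"yaw": 0,"fingers": 1},
    {"x": 0.002,"y": -0.08,"z": 0.002,"yaw": 0,"fingers": 1}
  ]
}}

```text
time: 2.85
eef_pos: [0.5977, 0.1313, 0.0613]
tcp_rot: [0.008, 1.0, 0.0, 0.002]
contact_force: [-1.0, 3.6, 7.4]
opening: 0.002
finger_force: 3.8
```

Call:
{"name": "move_arm", "arguments": {
  "plan": [
    {"x": 0,"y": 0,"z": 0,"yaw": 0,"fingers": 1},
    {"x": 0,"y": 0,"z": 0,"yaw": 0,"fingers": 1},
    {"x": 0,"y": 0,"z": 0,"yaw": 0,"fingers": 1}
  ]
}}

```text
time: 3.15
eef_pos: [0.5971, 0.1316, 0.0595]
tcp_rot: [0.008, 1.0, -0.0, 0.001]
contact_force: [-0.0, -0.5, 4.1]
opening: -0.001
finger_force: 1.8
```

```bash
python3 go.py 0,135,60; python3 -c "
from h import *
a=shot('top','top1.png');b=shot('side','side2.png')
A=cv2.resize(a[130:250,130:320],None,fx=4,fy=4,interpolation=2)
B=cv2.resize(b[170:360,140:330],None,fx=3.1,fy=3.1,interpolation=2)
cv2.imwrite('pics/top1c.png',A[:,:,::-1])
cv2.imwrite('pics/side2c.png',B[:,:,::-1])"
```

```text
t 3.15 now hearth mm [ -0.2 153.1  59.5] F [-0.  -0.5] 4.1 open -0.0
0,135,60 shift [-0.0002 -0.0181 -0.0005] yaw -0.002
```

View pics/side2c.png

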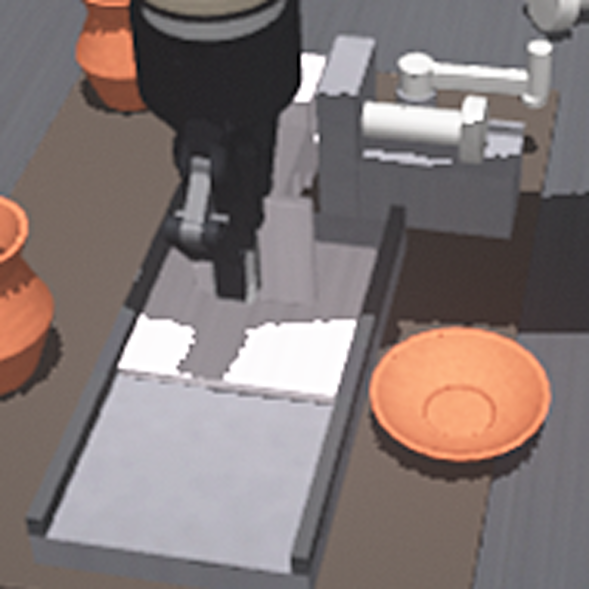

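The blade's rear edge now runs from (118,372) to (334,403) in the crop; it was at (82,457)–(308,487) before, where the value was 65 mm.

```bash
cat > s.py <<'E'
from h import *
f=np.load('fit.npz');R,t=f['R'],f['t']
for l in [((82,457),(308,487)),((118,372),(334,403))]:
    print([np.round(R.T@(onz('side',sc(*u),.034)[:2]-t)*1000,1) for u in l])
E
python3 s.py
```

```text
[array([ 51.9, 251.6]), array([-56.5, 250.8])]
[array([ 52.5, 195.6]), array([-57.3, 197.4])]
```

Call:
{"name": "move_arm", "arguments": {
  "plan": [
    {"x": 0,"y": -0.004,"z": 0,"yaw": 0,"fingers": 1},
    {"x": 0,"y": -0.007,"z": 0,"yaw": 0,"fingers": 1},
    {"x": 0,"y": -0.01,"z": 0,"yaw": 0,"fingers": 1},
    {"x": 0,"y": -0.01,"z": 0,"yaw": 0,"fingers": 1},
    {"x": 0,"y": -0.01,"z": 0,"yaw": 0,"fingers": 1}
  ]
}}

```text
time: 3.75
eef_pos: [0.5968, 0.1226, 0.0592]
tcp_rot: [0.008, 1.0, 0.0, 0.001]
contact_force: [1.2, 0.5, 5.5]
opening: -0.002
finger_force: 2.6
```

```bash
python3 go.py 0,235,60; python3 - <<'E'
from h import *
b=shot('side','side3.png')
f=np.load('fit.npz');R,t=f['R'],f['t']
# blade rear edge: sample line hearth x const at z=.034, find brightness step along y, for side2 and side3 and side0
m=ctrl.camera_model('side');K=m['intrinsics'];Ti=np.linalg.inv(m['cam_to_world'])
def proj(p):
    c=Ti@np.r_[p,1];return K[0,2]-K[0,0]*c[0]/c[2],K[1,2]+K[1,1]*c[1]/c[2]
for n in('side0','side2','side3'):
    g=cv2.GaussianBlur(cv2.imread(f'pics/{n}.png',0),(3,3),0).astype(np.float32);o=[]
    for x in(-45,-38,-30,-22,30,38,45):
        ys=np.arange(175,262,.5)
        uv=np.array([proj(np.r_[R@np.array([x,y])/1000+t,.034]) for y in ys],np.float32)
        v=cv2.remap(g,uv[:,:1],uv[:,1:],1)[:,0];d=v[4:]-v[:-4];i=d.argmin();o.append((ys[i+2],round(float(d[i]))))
    print(n,o)
E
```

```text
t 3.75 now hearth mm [ -0.4 144.1  59.2] F [1.2 0.5] 5.5 open -0.0
0,235,60 shift [-0.0003  0.0909 -0.0007] yaw -0.001
side0 [(np.float64(248.5), -43), (np.float64(248.0), -41), (np.float64(249.0), -37), (np.float64(248.5), -37), (np.float64(248.5), -43), (np.float64(248.0), -44), (np.float64(248.5), -39)]
side2 [(np.float64(193.0), -32), (np.float64(194.0), -30), (np.float64(193.5), -32), (np.float64(193.0), -33), (np.float64(193.5), -38), (np.float64(192.5), -38), (np.float64(192.0), -35)]
side3 [(np.float64(184.5), -34), (np.float64(183.5), -44), (np.float64(183.5), -25), (np.float64(184.5), -34), (np.float64(186.0), -30), (np.float64(184.0), -33), (np.float64(185.0), -33)]
```

Call:
{"name": "move_arm", "arguments": {
  "plan": [
    {"x": 0,"y": 0.03,"z": -0.01,"yaw": 0,"fingers": 1},
    {"x": 0,"y": 0.04,"z": -0.05,"yaw": 0,"fingers": 1},
    {"x": 0,"y": 0.04,"z": -0.1,"yaw": 0,"fingers": 1},
    {"x": 0.03,"y": 0.02,"z": -0.14,"yaw": 0,"fingers": 1},
    {"x": 0.08,"y": 0.0,"z": -0.14,"yaw": 0,"fingers": 1}
  ]
}}

```text
time: 4.3
eef_pos: [0.5255, 0.1259, 0.2041]
tcp_rot: [0.007, 1.0, 0.0, 0.006]
contact_force: [0.1, -1.7, 1.2]
opening: -0.005
finger_force: 0.0
```

Call:
{"name": "move_arm", "arguments": {
  "plan": [
    {"x": 0.05,"y": -0.05,"z": 0,"yaw": 0,"fingers": 1},
    {"x": 0.065,"y": -0.095,"z": 0,"yaw": 0,"fingers": 1},
    {"x": 0.065,"y": -0.14,"z": 0,"yaw": 0,"fingers": 1},
    {"x": 0.065,"y": -0.14,"z": 0,"yaw": 0,"fingers": 1},
    {"x": 0.065,"y": -0.14,"z": 0,"yaw": 0,"fingers": 1}
  ]
}}

```text
time: 4.8
eef_pos: [0.4539, -0.0143, 0.1972]
tcp_rot: [0.009, 1.0, 0.0, -0.001]
contact_force: [-0.6, -0.0, 0.9]
opening: -0.001
finger_force: 0.0
```

```bash
python3 go.py -135,0,100 -135,0,52; python3 -c "
from h import *
a=shot('top','top2.png');b=shot('side','side4.png')
A=cv2.resize(a[85:265,100:350],None,fx=1.6,fy=1.6,interpolation=2)
B=cv2.resize(b[170:300,140:330],None,fx=2.1,fy=2.1,interpolation=2)
c=np.zeros((290,800,3),np.uint8);c[:288,:400]=A;c[:273,401:800]=B
cv2.imwrite('pics/both4.png',c[:,:,::-1])"
```

```text
t 4.8 now hearth mm [-141.3    5.2  197.2] F [-0.6 -0.1] 0.9 open -0.0
-135,0,100 shift [-0.0065 -0.0053  0.0971] yaw -0.005
-135,0,52 shift [-0.0066 -0.0053  0.1451] yaw -0.005
```

View pics/both4.png

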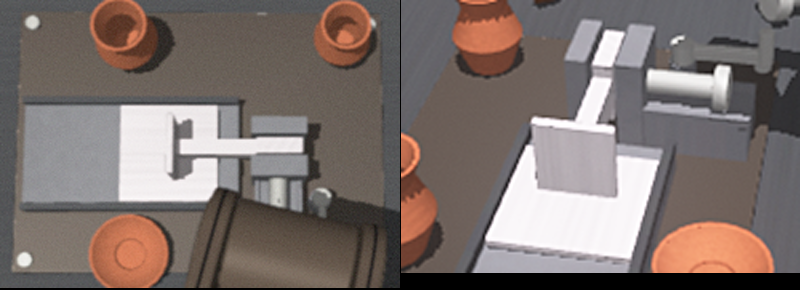

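The top half of the picture shows the tongue inside the fork, with its end at (304,146) and the cheeks' right edge at about (308,150). The tab's top edge is at about (170,145), and at (575,123) in the side part.

```bash
python3 - <<'E'
from h import *
f=np.load('fit.npz');R,t=f['R'],f['t'];H=lambda p:np.round(np.r_[R.T@(p[:2]-t),p[2]]*1000,1)
q=lambda u,v:((u+.5)/1.6-.5+100,(v+.5)/1.6-.5+85)
r=lambda u,v:((u-401+.5)/2.1-.5+140,(v+.5)/2.1-.5+170)
p,e=tri(q(170,145),r(575,122));print('tab',H(p),e)
for z in(.077,.087):print('eye end',z,H(onz('top',q(304,146),z)))
print('cheek end',H(onz('top',q(308,166),.096)))
E
```

```text
tab [ -2.4 115.9 100.2] 0.0002867910923655888
eye end 0.077 [  0.2 -27.8  77. ]
eye end 0.087 [ -1.5 -27.2  87. ]
cheek end [-24.7 -30.9  96. ]
```

Call:
{"name": "move_arm", "arguments": {
  "plan": [
    {"x": -0.006,"y": -0.005,"z": 0.03,"yaw": -0.005,"fingers": 1},
    {"x": -0.006,"y": -0.005,"z": 0.07,"yaw": -0.005,"fingers": 1},
    {"x": -0.006,"y": -0.005,"z": 0.11,"yaw": -0.005,"fingers": 1},
    {"x": -0.006,"y": -0.005,"z": 0.142,"yaw": -0.005,"fingers": 1},
    {"x": -0.006,"y": -0.005,"z": 0.142,"yaw": -0.005,"fingers": 1}
  ]
}}

```text
time: 5.4
eef_pos: [0.4565, -0.0158, 0.051]
tcp_rot: [0.004, 1.0, 0.002, -0.006]
contact_force: [-1.0, 0.2, 0.4]
opening: -0.001
finger_force: 0.0
```

Call:
{"name": "move_arm", "arguments": {
  "plan": [
    {"x": 0,"y": 0,"z": 0,"yaw": 0,"fingers": 1},
    {"x": 0,"y": 0,"z": 0,"yaw": 0,"fingers": 1},
    {"x": 0,"y": 0,"z": 0,"yaw": 0,"fingers": 1}
  ]
}}

```text
time: 5.7
eef_pos: [0.4626, -0.0186, 0.0584]
tcp_rot: [0.005, 1.0, -0.001, 0.002]
contact_force: [-0.3, -0.0, 0.2]
opening: 0.002
finger_force: 0.0
```

```bash
python3 go.py -100,0,52
```

```text
t 5.7 now hearth mm [-132.6    1.    58.4] F [-0.3 -0. ] 0.2 open 0.0
-100,0,52 shift [-0.0326 -0.0011  0.0065] yaw 0.004
```

Call:
{"name": "move_arm", "arguments": {
  "plan": [
    {"x": -0.005,"y": -0.001,"z": 0.004,"yaw": 0.004,"fingers": 1},
    {"x": -0.015,"y": -0.001,"z": 0.004,"yaw": 0.004,"fingers": 1},
    {"x": -0.025,"y": -0.001,"z": 0.004,"yaw": 0.004,"fingers": 1},
    {"x": -0.035,"y": -0.001,"z": 0.004,"yaw": 0.004,"fingers": 1},
    {"x": -0.045,"y": -0.001,"z": 0.004,"yaw": 0.004,"fingers": 1}
  ]
}}

```text
time: 6.2
eef_pos: [0.5064, -0.0201, 0.052]
tcp_rot: [0.007, 1.0, 0.0, -0.0]
contact_force: [-2.4, 0.1, 1.4]
opening: 0.001
finger_force: 0.9
```

```bash
python3 go.py -57,0,54
```

```text
t 6.2 now hearth mm [-88.8   0.1  52. ] F [-2.4  0.1] 1.4 open 0.0
-57,0,54 shift [-0.0318 -0.0001 -0.002 ] yaw -0.001
```

Call:
{"name": "move_arm", "arguments": {
  "plan": [
    {"x": -0.006,"y": 0,"z": -0.001,"yaw": 0,"fingers": 1},
    {"x": -0.012,"y": 0,"z": -0.001,"yaw": 0,"fingers": 1},
    {"x": -0.018,"y": 0,"z": -0.001,"yaw": 0,"fingers": 1},
    {"x": -0.023,"y": 0,"z": -0.001,"yaw": 0,"fingers": 1},
    {"x": -0.027,"y": 0,"z": -0.001,"yaw": 0,"fingers": 1}
  ]
}}

```text
time: 6.7
eef_pos: [0.533, -0.0204, 0.053]
tcp_rot: [0.007, 1.0, -0.0, -0.0]
contact_force: [-1.7, -0.4, 0.9]
opening: -0.003
finger_force: 0.8
```

```bash
python3 go.py -57,0,54
```

```text
t 6.7 now hearth mm [-62.2   0.1  53. ] F [-1.7 -0.4] 0.9 open -0.0
-57,0,54 shift [-0.0052 -0.0001 -0.001 ] yaw -0.001
```

Push gently to contact.

Call:
{"name": "move_arm", "arguments": {
  "plan": [
    {"x": -0.003,"y": 0,"z": 0,"yaw": 0,"fingers": 1},
    {"x": -0.005,"y": 0,"z": 0,"yaw": 0,"fingers": 1},
    {"x": -0.006,"y": 0,"z": 0,"yaw": 0,"fingers": 1},
    {"x": -0.006,"y": 0,"z": 0,"yaw": 0,"fingers": 1}
  ]
}}

```text
time: 7.1
eef_pos: [0.5363, -0.0205, 0.0529]
tcp_rot: [0.007, 1.0, 0.0, -0.004]
contact_force: [-8.3, -1.2, 4.7]
opening: -0.0
finger_force: 4.2
```

```bash
python3 go.py -57,0,54
```

```text
t 7.1 now hearth mm [-58.9   0.1  52.9] F [-8.3 -1.3] 4.7 open -0.0
-57,0,54 shift [-0.0018 -0.0001 -0.0012] yaw -0.0
```

Call:
{"name": "move_arm", "arguments": {
  "plan": [
    {"x": -0.002,"y": 0,"z": 0,"yaw": 0,"fingers": 1},
    {"x": -0.003,"y": 0,"z": 0,"yaw": 0,"fingers": 1},
    {"x": -0.003,"y": 0,"z": 0,"yaw": 0,"fingers": 1},
    {"x": -0.003,"y": 0,"z": 0,"yaw": 0,"fingers": 1}
  ]
}}

```text
time: 7.5
eef_pos: [0.5363, -0.0205, 0.0528]
tcp_rot: [0.007, 1.0, 0.0, -0.008]
contact_force: [-17.8, -1.2, 12.6]
opening: -0.0
finger_force: 9.0
```

Call:
{"name": "move_arm", "arguments": {
  "plan": [
    {"x": 0.01,"y": 0,"z": 0,"yaw": 0,"fingers": 1},
    {"x": 0.04,"y": 0,"z": 0,"yaw": 0,"fingers": 1},
    {"x": 0.07,"y": 0,"z": -0.02,"yaw": 0,"fingers": 1},
    {"x": 0.08,"y": 0,"z": -0.07,"yaw": 0,"fingers": 1},
    {"x": 0.08,"y": -0.02,"z": -0.1,"yaw": 0,"fingers": 1}
  ]
}}

```text
time: 8.0
eef_pos: [0.461, -0.0382, 0.1552]
tcp_rot: [0.006, 1.0, 0.0, 0.002]
contact_force: [1.0, -0.5, 1.0]
opening: -0.002
finger_force: 0.0
```

```bash
python3 go.py -127,-90,150 -127,-90,74; python3 -c "
from h import *
b=shot('side','side5.png')
B=cv2.resize(b[170:250,200:330],None,fx=5,fy=5,interpolation=2)
cv2.imwrite('pics/side5c.png',B[:,:,::-1])"
```

```text
t 8.0 now hearth mm [-134.   -18.6  155.2] F [ 1.1 -0.5] 1.0 open -0.0
-127,-90,150 shift [-0.0069 -0.0714  0.0053] yaw 0.001
-127,-90,74 shift [-0.0066 -0.0714  0.0813] yaw 0.001
```

View pics/side5c.png

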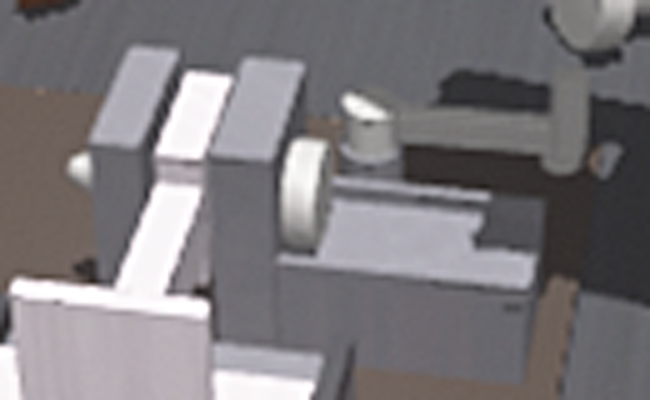

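The picture shows the pin head flush on the near cheek at (305,195) and the nose out beyond the far cheek at (80,170). The knob is at (568,120).

Call:
{"name": "move_arm", "arguments": {
  "plan": [
    {"x": -0.007,"y": -0.035,"z": 0.005,"yaw": 0,"fingers": 1},
    {"x": -0.007,"y": -0.075,"z": 0.005,"yaw": 0,"fingers": 1},
    {"x": -0.007,"y": -0.075,"z": 0.005,"yaw": 0,"fingers": 1},
    {"x": -0.007,"y": -0.075,"z": 0.045,"yaw": 0,"fingers": 1},
    {"x": -0.007,"y": -0.075,"z": 0.08,"yaw": 0,"fingers": 1}
  ]
}}

```text
time: 8.55
eef_pos: [0.4687, -0.115, 0.0733]
tcp_rot: [0.008, 1.0, -0.001, 0.003]
contact_force: [0.1, 0.3, -0.8]
opening: -0.001
finger_force: 0.0
```

Call:
{"name": "move_arm", "arguments": {
  "plan": [
    {"x": 0,"y": 0,"z": 0,"yaw": 0,"fingers": 1},
    {"x": 0,"y": 0,"z": 0,"yaw": 0,"fingers": 1},
    {"x": 0,"y": 0,"z": 0,"yaw": 0,"fingers": 1}
  ]
}}

```text
time: 8.85
eef_pos: [0.4689, -0.1148, 0.0752]
tcp_rot: [0.007, 1.0, -0.001, 0.002]
contact_force: [0.2, -0.4, 0.2]
opening: 0.001
finger_force: 0.0
```

```bash
cat > arc.py <<'E'
import sys,subprocess,numpy as np
off=float(sys.argv[1]);a=[]
for th in map(float,sys.argv[2:]):
    c,s=np.cos(th),np.sin(th);p=np.array([-55,-47])+72*np.array([-s,c])-off*np.array([c,s])
    a.append(f'{p[0]:.1f},{p[1]:.1f},75,{np.rad2deg(th)-90:.1f}')
subprocess.run(['python3','go.py','--']+a if 0 else ['python3','go.py']+a)
E
python3 arc.py 29 1.6 1.5 1.4 1.3 1.2 1.1;  python3 -c "
from h import *
print(ctrl.get_state()['qpos'])"
```

```text
t 8.85 now hearth mm [-124.9  -95.1   75.2] F [ 0.2 -0.4] 0.2 open 0.0
-126.1,-78.1,75,1.7 shift [0.0012 0.017  0.0002] yaw -0.03
-128.9,-70.8,75,-4.1 shift [0.004  0.0243 0.0002] yaw 0.071
-130.9,-63.3,75,-9.8 shift [0.006  0.0318 0.0001] yaw 0.171
-132.1,-55.7,75,-15.5 shift [0.0072 0.0394 0.0001] yaw 0.27
-132.6,-47.9,75,-21.2 shift [0.0077 0.0472 0.0001] yaw 0.37
-132.3,-40.2,75,-27.0 shift [0.0074 0.0549 0.0001] yaw 0.471
[-4.50777647e-01  5.41716868e-02  2.15601657e+00  2.17838180e-04
  9.27266736e-01 -2.00731991e+00]
```

Call:
{"name": "move_arm", "arguments": {
  "plan": [
    {"x": 0.004,"y": 0.02,"z": 0,"yaw": 0.0,"fingers": 1},
    {"x": 0.005,"y": 0.026,"z": 0,"yaw": 0.1,"fingers": 1},
    {"x": 0.006,"y": 0.032,"z": 0,"yaw": 0.17,"fingers": 1},
    {"x": 0.0072,"y": 0.0395,"z": 0,"yaw": 0.27,"fingers": 1},
    {"x": 0.0077,"y": 0.047,"z": 0,"yaw": 0.37,"fingers": 1}
  ]
}}

```text
time: 9.35
eef_pos: [0.4616, -0.0676, 0.0755]
tcp_rot: [0.193, 0.981, -0.001, 0.002]
contact_force: [-1.2, -1.8, -0.4]
opening: -0.002
finger_force: 0.5
```

```bash
python3 arc.py 29 1.1 1.0 .9 .8 .7
```

```text
t 9.35 now hearth mm [-132.9  -48.    75.5] F [-1.2 -1.8] -0.4 open -0.0
-132.3,-40.2,75,-27.0 shift [0.0023 0.0074 0.0005] yaw 0.097
-131.3,-32.5,75,-32.7 shift [0.0042 0.015  0.0005] yaw 0.196
-129.4,-25.0,75,-38.4 shift [0.0052 0.0227 0.0005] yaw 0.296
-126.9,-17.6,75,-44.2 shift [0.0055 0.0305 0.0005] yaw 0.397
-123.6,-10.6,75,-49.9 shift [0.005  0.0382 0.0005] yaw 0.496
```

Contact shows; continue.

Call:
{"name": "move_arm", "arguments": {
  "plan": [
    {"x": 0.0023,"y": 0.0075,"z": 0,"yaw": 0.1,"fingers": 1},
    {"x": 0.0042,"y": 0.015,"z": 0,"yaw": 0.2,"fingers": 1},
    {"x": 0.0052,"y": 0.0225,"z": 0,"yaw": 0.3,"fingers": 1},
    {"x": 0.0055,"y": 0.0305,"z": 0,"yaw": 0.4,"fingers": 1},
    {"x": 0.005,"y": 0.038,"z": 0,"yaw": 0.5,"fingers": 1}
  ]
}}

```text
time: 9.85
eef_pos: [0.4714, -0.0302, 0.0755]
tcp_rot: [0.43, 0.903, 0.0, 0.002]
contact_force: [-0.7, -0.4, -0.3]
opening: 0.0
finger_force: 0.4
```

```bash
python3 arc.py 29 .6 .5 .4 .3 .2
```

```text
t 9.85 now hearth mm [-123.6  -10.5   75.5] F [-0.7 -0.4] -0.3 open 0.0
-119.6,-4.0,75,-55.6 shift [0.0024 0.0072 0.0005] yaw 0.096
-115.0,2.3,75,-61.4 shift [0.0043 0.0148 0.0005] yaw 0.197
-109.7,8.0,75,-67.1 shift [0.0052 0.0225 0.0005] yaw 0.297
-104.0,13.2,75,-72.8 shift [0.0056 0.0302 0.0005] yaw 0.396
-97.7,17.8,75,-78.5 shift [0.0051 0.038  0.0006] yaw 0.496
```

Call:
{"name": "move_arm", "arguments": {
  "plan": [
    {"x": 0.0023,"y": 0.0075,"z": 0,"yaw": 0.1,"fingers": 1},
    {"x": 0.0042,"y": 0.015,"z": 0,"yaw": 0.2,"fingers": 1},
    {"x": 0.0052,"y": 0.0225,"z": 0,"yaw": 0.3,"fingers": 1},
    {"x": 0.0055,"y": 0.0305,"z": 0,"yaw": 0.4,"fingers": 1},
    {"x": 0.005,"y": 0.038,"z": 0,"yaw": 0.5,"fingers": 1}
  ]
}}

```text
time: 10.35
eef_pos: [0.4978, -0.0022, 0.0755]
tcp_rot: [0.64, 0.769, 0.001, 0.002]
contact_force: [-0.4, -0.5, 0.1]
opening: 0.001
finger_force: 0.4
```

```bash
python3 arc.py 29 .1 0 -.05
```

```text
t 10.35 now hearth mm [-97.6  17.9  75.5] F [-0.4 -0.5] 0.1 open 0.0
-91.0,21.7,75,-84.3 shift [0.0025 0.0072 0.0005] yaw 0.097
-84.0,25.0,75,-90.0 shift [0.0043 0.0147 0.0006] yaw 0.196
-80.4,26.4,75,-92.9 shift [0.005  0.0185 0.0006] yaw 0.247
```

Call:
{"name": "move_arm", "arguments": {
  "plan": [
    {"x": 0.0025,"y": 0.0072,"z": 0,"yaw": 0.1,"fingers": 1},
    {"x": 0.0043,"y": 0.0147,"z": 0,"yaw": 0.2,"fingers": 1},
    {"x": 0.0043,"y": 0.0175,"z": 0,"yaw": 0.2,"fingers": 1},
    {"x": 0.0043,"y": 0.0175,"z": 0,"yaw": 0.2,"fingers": 1}
  ]
}}

```text
time: 10.75
eef_pos: [0.514, 0.0051, 0.0749]
tcp_rot: [0.711, 0.703, 0.001, 0.001]
contact_force: [0.0, -0.2, 0.7]
opening: -0.002
finger_force: 0.0
```

```bash
python3 arc.py 29 0
```

```text
t 10.75 now hearth mm [-81.5  25.4  74.9] F [ 0.  -0.2] 0.7 open -0.0
-84.0,25.0,75,-90.0 shift [-0.0004 -0.0025 -0.0001] yaw 0.002
```

```bash
python3 -c "
from h import *
b=shot('side','side6.png')
B=cv2.resize(b[150:250,180:330],None,fx=5,fy=5,interpolation=2)
cv2.imwrite('pics/side6c.png',B[:,:,::-1])"
```

```text
(no output)
```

View pics/side6c.png

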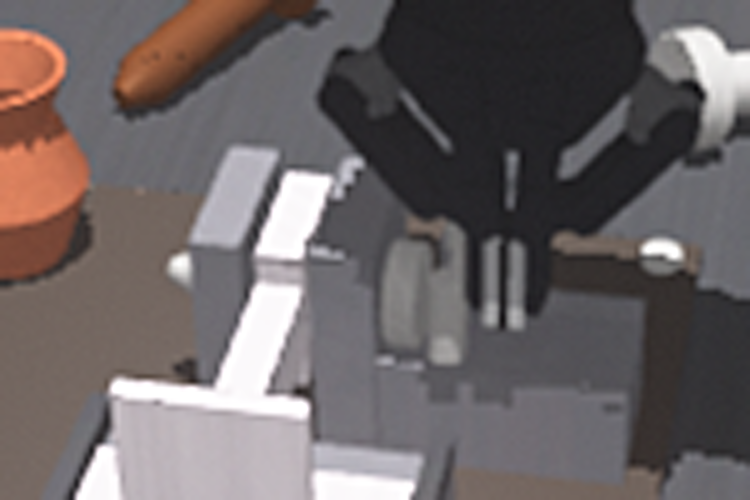

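The knob, at (450,300), is just behind the pin head at (405,290), with the fingers against it. I'll press on to the stop. The linkage clears the cheek.

Call:
{"name": "move_arm", "arguments": {
  "plan": [
    {"x": 0,"y": 0.002,"z": 0,"yaw": 0,"fingers": 1},
    {"x": 0,"y": 0.004,"z": 0,"yaw": 0,"fingers": 1},
    {"x": 0,"y": 0.005,"z": 0,"yaw": 0,"fingers": 1},
    {"x": 0,"y": 0.005,"z": 0,"yaw": 0,"fingers": 1}
  ]
}}

```text
time: 11.2
eef_pos: [0.5176, 0.005, 0.0731]
tcp_rot: [0.712, 0.702, 0.0, 0.0]
contact_force: [-1.1, -0.1, 1.0]
opening: 0.002
finger_force: 0.1
```

```bash
python3 arc.py 29 0
```

```text
t 11.2 now hearth mm [-77.9  25.4  73.1] F [-1.1 -0.1] 1.0 open 0.0
-84.0,25.0,75,-90.0 shift [-0.0004 -0.0061 -0.0019] yaw 0.0
```

Call:
{"name": "move_arm", "arguments": {
  "plan": [
    {"x": 0,"y": 0.002,"z": -0.001,"yaw": 0,"fingers": 1},
    {"x": 0,"y": 0.004,"z": -0.001,"yaw": 0,"fingers": 1},
    {"x": 0,"y": 0.005,"z": -0.001,"yaw": 0,"fingers": 1},
    {"x": 0,"y": 0.005,"z": -0.001,"yaw": 0,"fingers": 1}
  ]
}}

```text
time: 11.6
eef_pos: [0.5189, 0.0052, 0.073]
tcp_rot: [0.712, 0.702, -0.004, -0.004]
contact_force: [-9.5, -1.5, 4.2]
opening: 0.001
finger_force: 5.0
```

```bash
python3 arc.py 29 0
```

```text
t 11.6 now hearth mm [-76.6  25.6  73. ] F [-9.5 -1.6] 4.2 open 0.0
-84.0,25.0,75,-90.0 shift [-0.0006 -0.0074 -0.0019] yaw 0.001
```

The keeper is against its stop: 9.5 N at 21.6 mm from the knob's line, which matches 7 + 14.5 mm. Retreat.

Call:
{"name": "move_arm", "arguments": {
  "plan": [
    {"x": 0,"y": -0.01,"z": 0,"yaw": 0,"fingers": 1},
    {"x": 0,"y": -0.03,"z": -0.01,"yaw": 0,"fingers": 1},
    {"x": 0,"y": -0.04,"z": -0.06,"yaw": 0,"fingers": 1},
    {"x": 0,"y": -0.05,"z": -0.11,"yaw": 0,"fingers": 1},
    {"x": 0,"y": -0.09,"z": -0.15,"yaw": 0,"fingers": 1}
  ]
}}

```text
time: 12.1
eef_pos: [0.4405, 0.0056, 0.2224]
tcp_rot: [0.712, 0.702, 0.002, 0.003]
contact_force: [-0.0, -1.1, 0.7]
opening: -0.001
finger_force: 0.0
```

Call:
{"name": "move_arm", "arguments": {
  "plan": [
    {"x": 0,"y": 0,"z": 0,"yaw": 0,"fingers": 1},
    {"x": 0,"y": 0,"z": 0,"yaw": 0,"fingers": 1}
  ]
}}

```text
time: 12.3
eef_pos: [0.4388, 0.0061, 0.22]
tcp_rot: [0.712, 0.702, 0.002, 0.002]
contact_force: [0.9, 0.4, -0.7]
opening: -0.003
finger_force: 0.0
```

```bash
python3 -c "
from h import *
b=shot('side','side7.png')
B=cv2.resize(b[160:320,100:340],None,fx=3.3,fy=3.3,interpolation=2)
cv2.imwrite('pics/side7c.png',B[:,:,::-1])"
```

```text
(no output)
```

View pics/side7c.png

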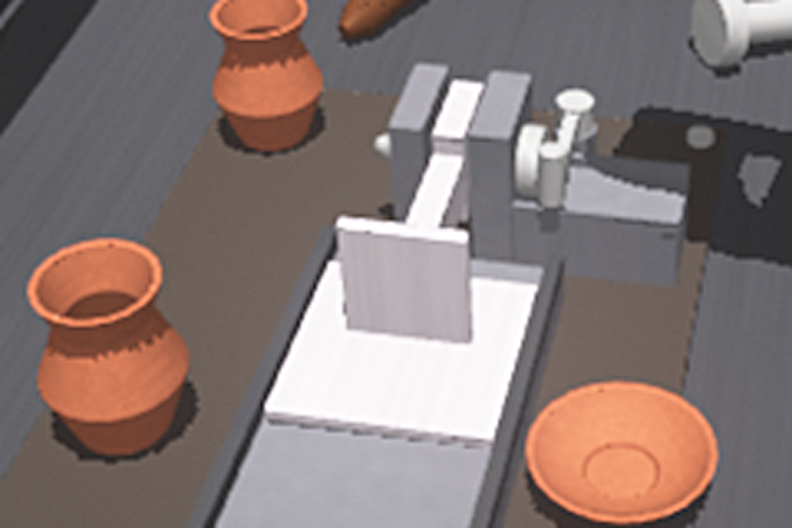

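The pin is through with its head home at (528,160). The keeper is shut behind it with the knob at (552,170). The cups and saucer are untouched and the arm is clear.

```bash
python3 -c "
from plant import ctrl
print(ctrl.sign_off())"
```

```text
the job is handed in; nothing more can be done
None
```

I shut the slide, pushed the pin fully home and swung the keeper to its stop, left the cups and saucer where they stood, and handed the job in after about 12 s of robot time; the sign-off gave no verdict.

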